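Release the feeding tube from the budgie cage and lay it in the wash tub

ROBOT

A 7-joint arm with a two-finger parallel gripper is mounted at the origin on the work surface. World frame = base frame: x ahead of the robot, y to its left, z up, the work surface at z = 0. Lengths are in m, angles in rad, forces in N, time in s.
With the tool pointing down it reaches from about 0.4 to 0.9 m from the base axis. Payload 5.5 kg.
Tool frame: the origin (TCP) lies at the very end of the fingers, on their centre line; the grasp point (between the pads) lies 19 mm behind it; z points along the fingers, y is the direction in which the jaws open and shut (so a half turn about z gives the same grasp; the last joint's range is limited). The gripper opens to 85 mm and grips with 20 to 120 N. Pads are 22 mm wide; open, the fingers measure 114 mm over their backs; the gripper's body (76 mm by 85 mm) begins 54 mm behind the grasp point. The pads swing forward as they close: fully open they stand 13 mm farther back than shut.
Start: joints at [1.595, 0.501, -0.427, 1.55, 0.221, 1.138, -0.21], TCP at [0.154, -0.632, 0.231] pointing down, gripper open.
Joint ranges: [-2.88, 2.88], [-0.31, 2.03], [-1.54, 1.56], [0.2, 2.42], [-1.41, 4.55], [0.19, 2.02], [-2.57, 2.57]. Speed limits (rad/s): [2.57, 2.57, 3.14, 3.14, 3.14, 3.14, 3.14].

INTERFACE

Orientations are given as a unit quaternion [w, x, y, z].
In Python, from station import env, snapshot, camera_model, spot_in, silhouettes, landmark_of gives the robot as it stands. The module is installed in compiled form; this text tells all that it offers.
- The arm moves only by the shell command python3 -m creep 'ROWS' [FORCE]. ROWS is JSON, a list of rows, each a list of 5 numbers: the shift along the tool's x, y, z in units of 0.1 m (1.0 is 0.1 m), then the turn about the tool's z in units of 60 degrees (1.0 is 60 degrees), then the finger opening in mm, from 0 to 85.4. In form: [[dx, dy, dz, turn, hand], ...]. A call has 1 to 10 rows; each row shifts and turns the commanded pose from where the row before left it, along the tool's axes as they then stand; what a row does not reach is not made up. A row lasts 1/10 s, in which the tool goes at most 50 mm and 8.59 degrees, less where a joint would pass 70% of its speed; a pose out of reach is approached as far as the arm can. A call with a number of a shift or a turn outside -1 to 1 is refused whole. A call with a gripper value outside its range is refused whole. The fingers move at their own pace and stop on an object; FORCE is the grip in N (left out, the last holds). Time passes only in rows, so rows that do not move let the fingers close. It gives the time, the measured TCP pose, the force and the opening at its end, in the units of the state.
- env.read_state(): the state, without advancing time (a new reading comes with each control period).
- snapshot(name): name is "scene" or "top"; returns the picture (384x512x3 uint8, red, green, blue); there is no depth.
- camera_model(name): a dict with "mtx" (3x3 intrinsics, pixels), "R" (3x3) and "t" (3): a world point X has camera coordinates R X + t. Camera axes: x right, y down, z forward; pixel columns grow to the right and rows downward; lengths in m; the calibration is good to about 2 mm. A picture is of the moment at which its call begins. camera_model takes no time and is no camera call.
- env.close_job(): hands the job in, once; it reports no verdict.
Trained networks look in the newest picture that a camera, given by its name, has taken for a name from the list of things; names that differ only in an ending like _2 or _b are one class to them, and where a whole thing is asked for, a point or a joint stands for the part that bears it (a point fixed in the world has none). Each returns a list of dicts, best first, with "confidence" (0 to 1); they miss things now and then, are a little off and sometimes report something else, mostly with a low value. They report only what shows in the picture. A call takes as long as a camera call. They do not tell look-alikes from the thing itself.
- spot_in(camera, query): "extent" ([left, top, right, bottom] in pixels, round what is visible of it).
- silhouettes(camera, query): "region" (384x512 bool, what is visible of it) and "extent" ([left, top, right, bottom] in pixels, round what is visible of it).
- landmark_of(camera, query): "point" ([column, row] in pixels: a listed point, or the origin of a listed thing).
The state is a dict: "time": time; "joint_positions": joint angles; "qvel": joint speeds; "joint_torque": joint torques, N m; "tool_pos": TCP position; "tool_rot": TCP orientation; "ft_force": force on the tool from outside, world axes, zero at the start; "moment": the same for the moment, N m; "width": opening from 0.0 (shut) to 1.0 (fully open).
Only numpy, scipy, OpenCV 4.12 (cv2) and the standard library are available. Lean on these libraries where they do the work, as an engineer would, in place of code of your own. Each camera call takes 0.05 s, during which the arm holds its last target.

TASK

Take the grey feeding tube off the budgie cage for washing: slide the sprung black collar (the one with the thumb tab) back towards the cage until the tube pops loose, draw the tube out of its socket, and lay it down flat inside the white wash tub without letting it fall. Leave the other things on the table where they are.

Things in the scene. Friction and masses are not known exactly. Their poses are not given: they have to be found in the camera images.
- socket_mouth (a point): Centre of the open mouth of the aluminium quick-release socket on the cage, 80 mm above the table. x axis: level, out of the mouth and away from the cage, the common axis of socket, collar and tube; z up. Fixed; it sticks 125 mm out of the cage's base. Mouth ring 44 mm across, 13 mm long. Inside, two catches lock the tube; a spring pusher slides it out 22 mm once they open.
- cage: Fixed budgie cage: white plastic base 250 x 340 x 110 mm high with a tilt-out litter tray, wire cage above it, set back 15 mm, to 400 mm. Origin: on the table right below socket_mouth, same axes. The base's face is 125 mm behind the mouth.
- saddle (a point): Point on the tube's axis over the white saddle that carries the tube, 85 mm in front of the mouth and 80 mm above the table. The saddle is 8 mm thick along the tube, its two arms stay below the axis and reach 21 mm to each side. Under it a strip 24 mm wide, 6 mm high lies on the table. Beyond the saddle and beside the tube the space is free.
- collar (a joint): Slide of the black sprung collar round the socket, in m: 0 at rest, 0.016 fully back at its stop; grows towards the cage (-x of socket_mouth). 4 N to start, 9 N at the stop; springs home when let go. From about 0.011 the catches open and the tube pops out 22 mm, in half a second if the collar is kept back; then it may be let go and the tube sits loose, 23 mm deep in the socket.
- collar_tab (a point): Centre of the front face (tube side) of the collar's thumb tab: an upright black plate on top of the collar, 34 mm wide across the axis, 30 mm high, 6 mm thick. At rest it is 31 mm behind the mouth and 39 mm above the axis; it moves with the collar; axes as socket_mouth. Collar flange 54 mm across. In front of the tab nothing stands higher than 22 mm above the axis.
- feed_tube: Loose grey plastic feeding tube, about 100 g. Origin: half-way along, on its axis; x along the axis to the outer end. Round, 32 mm across, 175 mm long; the inner 46 mm is a grooved spigot 26 mm across, 45 mm deep in the socket. Locked, the origin is 42 mm in front of the mouth; popped out, 64 mm; the spigot is clear of the mouth from 88 mm.
- wash_tub: White plastic wash tub, an open tray 250 x 140 mm outside, 45 mm high, walls and floor 4 mm, fixed to the table. Origin: centre of its underside; x along its long side, z up. Lying flat in it, the tube's axis is 20 mm above the table.
- nest_bowl: bystander: pale blue ceramic nest bowl, 110 mm across, 45 mm high; origin: centre of its underside
- ring_perch: bystander: flat bamboo ring perch lying on the table, 110 mm across, 12 mm thick; origin: centre of its underside
- dustpan: bystander: small aluminium dustpan, 122 x 134 mm, 35 mm high, round handle 100 mm long; origin: on its underside, near the handle's root
- sweep_brush: bystander: small hand brush lying on the table; origin on its underside
- seed_jar: bystander: closed glass jar, 70 mm across, 110 mm high; origin: centre of its underside
- tea_glass: bystander: small tea glass, 60 mm across, 85 mm high; origin: centre of its underside
- saucer: bystander: white saucer, 120 mm across, 14 mm high; origin: centre of its underside
Mind the look-alikes: they are no part of the job. What is meant by the feed_tube is not blue, and is the smaller of those in its own colour.

How it is judged:
On the way, in this order (a step that is already met when the one before it is completed fails the run):
1. the collar is held back (more than 10 mm) with the tube popped at least 4 mm out of its locked place (value of joint collar above 0.01 m and x of feed_tube in the frame of socket_mouth above 0.0465 m), for 0.05 s.
2. the tube is drawn clear of the socket (x of feed_tube in the frame of socket_mouth above 0.0895 m), for 0.1 s.
At the end, for the whole second after the job is handed in: The tube lies at rest flat in the wash tub: its centre within 50 mm lengthwise and 60 mm crosswise of the tub's centre and 12 to 28 mm above the table, its axis level within 0.1 rad; the collar has sprung home (less than 3 mm from rest) (x of feed_tube in the frame of wash_tub between -0.05 and 0.05 m and y of feed_tube in the frame of wash_tub between -0.06 and 0.06 m and z of feed_tube in the frame of wash_tub between 0.012 and 0.028 m and angle between feed_tube's own x axis and vertical between 1.47 and 1.67 rad and velocity of joint collar below 0.01 m/s and value of joint collar below 0.003 m and distance of feed_tube from where it was at the start of the episode above 0.1 m); the robot touches nothing.
It fails at once if another loose thing on the table (nest bowl, ring perch, dustpan, brush, jar, tea glass or saucer) is moved by more than 30 mm (distance of any of nest_bowl, ring_perch, dustpan, sweep_brush, seed_jar, tea_glass, saucer from where it was at the start of the episode above 0.03 m).
It fails at once if the tube is let fall (faster than 0.9 m/s while the fingers do not hold it) (linear speed of feed_tube above 0.9 m/s and contact force between the fingers and feed_tube below 0.05 N).
It also fails if it takes over 53 s, if anything falls off the work surface, if the arm or the gripper's body presses on something with over 40 N, if the wrist force passes 120 N, or if a joint passes its speed limit or range.

## Working session

There is one attempt and no reset: what is moved stays moved. The work goes in short steps, Python scripts to look and compute and a shell command to move; the robot and the scene stay as the last step left them, time stands still between calls to the robot, and variables do not carry over. Pictures are saved under pics/ and viewed, and the job is handed in when it is done.

```bash
mkdir -p pics; ls
python3 - <<'E'
from station import env, snapshot, camera_model
import cv2, numpy as np
s=env.read_state()
for k,v in s.items(): print(k,np.round(v,3))
for n in("scene","top"):
    im=snapshot(n); cv2.imwrite(f"pics/{n}0.png",im[:,:,::-1])
    c=camera_model(n); R=np.array(c['R']);t=np.array(c['t']); print(n,np.round(c['mtx'],1).tolist(),np.round(R,3).tolist(),np.round(-R.T@t,3))
E
```

```text
pics
time 0.0
joint_positions [ 1.595  0.502 -0.427  1.551  0.221  1.138 -0.21 ]
qvel [-0.001 -0.001 -0.001 -0.001 -0.001 -0.001  0.   ]
joint_torque [ 1.0000e-03 -5.6951e+01 -5.8160e+00 -2.8094e+01  1.1000e-02  1.2000e-02
 -0.0000e+00]
tool_pos [ 0.154 -0.631  0.23 ]
tool_rot [-0.001  0.993  0.119 -0.   ]
ft_force [ 0.633 -0.692  1.006]
moment [ 0.026 -0.035  0.088]
width 1.0
scene [[366.1, 0.0, 264.2], [0.0, 366.1, 194.9], [0.0, 0.0, 1.0]] [[0.869, 0.494, 0.021], [0.319, -0.529, -0.786], [-0.377, 0.69, -0.617]] [ 1.009 -0.891  0.867]
top [[392.8, 0.0, 255.5], [0.0, 392.8, 193.6], [0.0, 0.0, 1.0]] [[0.023, -1.0, 0.002], [-0.981, -0.023, -0.191], [0.191, 0.002, -0.981]] [ 0.289 -0.033  1.409]
```

View pics/scene0.png

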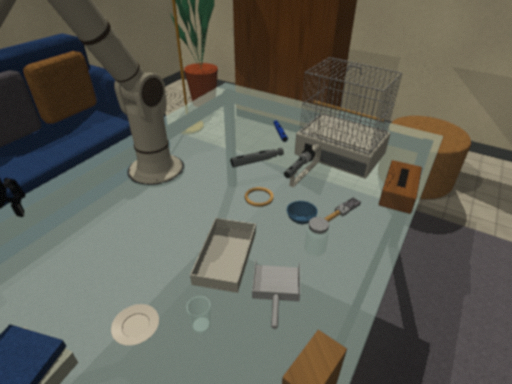

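View pics/top0.png

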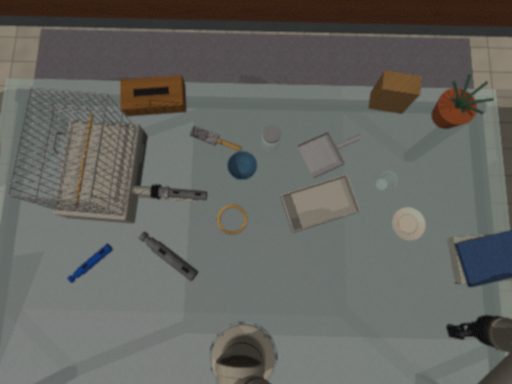

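```bash
cat > h.py <<'E'
from station import env, snapshot, camera_model, spot_in, silhouettes, landmark_of
import cv2, numpy as np
def ray(n,p):
    c=camera_model(n);R=np.array(c['R']);t=np.array(c['t'])
    d=R.T@np.linalg.inv(np.array(c['mtx']))@np.array([p[0],p[1],1.]);return -R.T@t,d
def atz(n,p,z):
    o,d=ray(n,p);return o+d*(z-o[2])/d[2]
def proj(n,X):
    c=camera_model(n);q=np.array(c['mtx'])@(np.array(c['R'])@np.array(X)+np.array(c['t']));return q[:2]/q[2]
def tri(pa,pb):
    o1,d1=ray("scene",pa);o2,d2=ray("top",pb);d1/=np.linalg.norm(d1);d2/=np.linalg.norm(d2)
    A=np.zeros((3,3));b=np.zeros(3)
    for o,d in((o1,d1),(o2,d2)):
        P=np.eye(3)-np.outer(d,d);A+=P;b+=P@o
    x=np.linalg.solve(A,b);return x,np.linalg.norm(np.cross(d1,d2)@(o1-o2))/np.linalg.norm(np.cross(d1,d2))
E
python3 - <<'E'
from h import *
z={'socket_mouth':.08,'saddle':.08,'collar_tab':.119,'feed_tube':.08,'wash_tub':0}
for q in z:
    for n in("scene","top"):
        print(q,n,[(np.round(r['point'],1).tolist(),round(r['confidence'],2),np.round(atz(n,r['point'],z[q]),3)[:2].tolist()) for r in landmark_of(n,q)])
for n in("scene","top"):
    im=cv2.imread(f"pics/{n}0.png")
    x,y,w,h=(270,130,80,60) if n=="scene" else (120,160,110,80)
    cv2.imwrite(f"pics/{n}_crop.png",cv2.resize(im[y:y+h,x:x+w],None,fx=7,fy=7,interpolation=cv2.INTER_CUBIC))
E
```

```text
socket_mouth scene [([306.1, 159.8], 0.95, [0.559, 0.273])]
socket_mouth top [([168.0, 188.8], 0.74, [0.558, 0.273])]
saddle scene [([291.5, 169.1], 0.78, [0.538, 0.183])]
saddle top [([192.5, 196.1], 0.82, [0.534, 0.187]), ([408.4, 226.4], 0.74, [0.447, -0.551])]
collar_tab scene []
collar_tab top []
feed_tube scene [([257.2, 156.2], 0.75, [0.379, 0.195]), ([298.5, 166.2], 0.74, [0.553, 0.216]), ([281.2, 132.7], 0.68, [0.371, 0.419])]
feed_tube top [([180.4, 194.3], 0.87, [0.539, 0.229]), ([167.6, 258.2], 0.63, [0.321, 0.259]), ([92.7, 261.4], 0.55, [0.305, 0.507]), ([193.8, 193.9], 0.21, [0.542, 0.183])]
wash_tub scene [([226.5, 258.1], 0.61, [0.536, -0.261])]
wash_tub top [([317.1, 202.2], 0.86, [0.537, -0.254]), ([266.8, 143.2], 0.74, [0.757, -0.067])]
```

View pics/scene_crop.png

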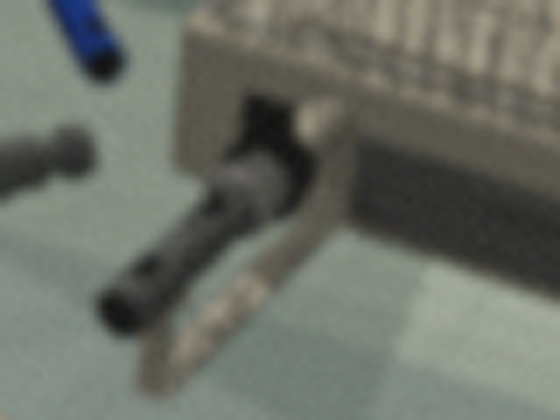

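View pics/top_crop.png

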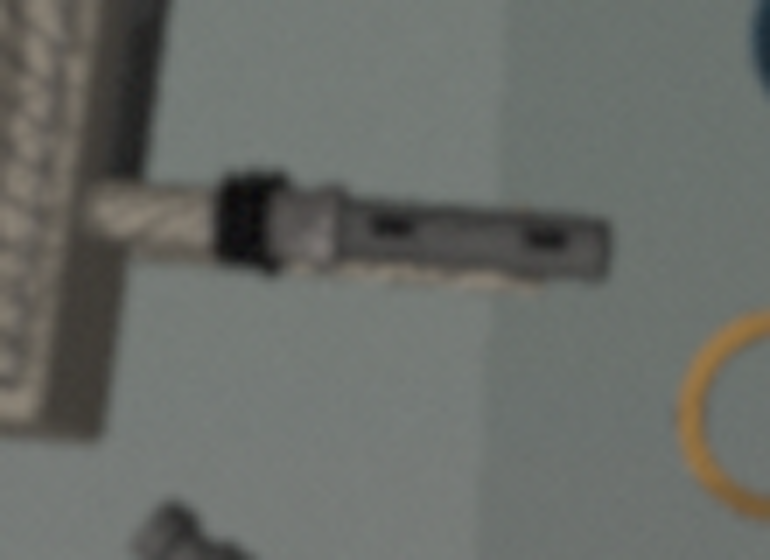

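Run:
```python
from h import *
for n,pts in(("top",[(206.9,195.3),(168.6,191.5),(158.8,191.5),(152,191.5)]),("scene",[(287.3,174.3),(307,158)])):
    for p in pts: print(n,p,np.round(atz(n,p,.08),3))
for n in("scene","top"):
    for r in silhouettes(n,"feed_tube"):
        m=r['region'];pts=np.argwhere(m)[:,::-1].astype(float)
        mean,ev,_=cv2.PCACompute2(pts.astype(np.float32),None)
        a=(pts-mean)@ev[0];e1=mean[0]+ev[0]*a.min();e2=mean[0]+ev[0]*a.max()
        w=[atz(n,e,.08) for e in (e1,e2)];dd=w[1]-w[0]
        print(n,round(r['confidence'],2),m.sum(),np.round(e1,1),np.round(e2,1),np.round(w,3)[:,:2].tolist(),round(np.linalg.norm(dd),3),np.round(np.arctan2(dd[1],dd[0]),3))
    for r in silhouettes(n,"collar_tab"): print('tab',n,r['confidence'],r['extent'],r['region'].sum())
    for r in silhouettes(n,"wash_tub"):
        pts=np.argwhere(r['region'])[:,::-1].astype(np.float32); b=cv2.boxPoints(cv2.minAreaRect(pts))
        w=np.array([atz(n,e,.045) for e in b]); print('tub',n,round(r['confidence'],2),np.round(w[:,:2],3).tolist(),np.round(w.mean(0),3))
    for q in ("nest_bowl","seed_jar","tea_glass","dustpan","sweep_brush","ring_perch","saucer"):
        print(q,n,[(round(r['confidence'],2),np.round(atz(n,r['point'],0),3)[:2].tolist()) for r in landmark_of(n,q)])
```

```text
top (206.9, 195.3) [0.538 0.138 0.08 ]
top (168.6, 191.5) [0.548 0.27  0.08 ]
top (158.8, 191.5) [0.547 0.304 0.08 ]
top (152, 191.5) [0.547 0.328 0.08 ]
scene (287.3, 174.3) [0.54  0.144 0.08 ]
scene (307, 158) [0.556 0.287 0.08 ]
scene 0.8 525 [229.8 162.3] [282.9 150.4] [[0.31, 0.1], [0.447, 0.288]] 0.233 0.944
scene 0.55 101 [274.7 120.6] [285.3 139.3] [[0.29, 0.508], [0.413, 0.376]] 0.18 -0.82
scene 0.54 212 [285.5 175.5] [305.1 157.1] [[0.538, 0.133], [0.547, 0.29]] 0.157 1.511
tab scene 0.53 [304.9, 214.9, 330.8, 254.6] 783
tab scene 0.52 [302.2, 141.8, 317.6, 161.0] 130
tub scene 0.78 [[0.52, -0.428], [0.378, -0.156], [0.564, -0.121], [0.667, -0.391]] [ 0.532 -0.274  0.045]
nest_bowl scene [(0.58, [0.667, 0.023]), (0.32, [0.507, 0.333])]
seed_jar scene [(0.7, [0.758, -0.067])]
tea_glass scene [(0.62, [0.619, -0.492])]
dustpan scene [(0.95, [0.715, -0.29])]
sweep_brush scene []
ring_perch scene []
saucer scene [(0.82, [0.473, -0.578])]
top 0.83 899 [140.7 234.1] [195.6 276.8] [[0.4, 0.355], [0.263, 0.162]] 0.236 -2.188
top 0.8 381 [167.7 191.5] [206.4 195.5] [[0.548, 0.273], [0.537, 0.14]] 0.134 -1.651
top 0.56 464 [ 69.2 280.4] [109.8 245.6] [[0.241, 0.579], [0.358, 0.455]] 0.17 -0.812
tab top 0.55 [151.2, 182.8, 160.6, 200.1] 127
tub top 0.6 [[0.556, -0.11], [0.641, -0.359], [0.499, -0.399], [0.417, -0.155]] [ 0.528 -0.256  0.045]
nest_bowl top [(0.94, [0.674, 0.03]), (0.3, [0.563, 0.294])]
seed_jar top [(0.9, [0.762, -0.072])]
tea_glass top [(0.56, [0.624, -0.494])]
dustpan top [(0.64, [0.724, -0.277]), (0.6, [0.612, -0.491])]
sweep_brush top [(0.75, [0.761, 0.117])]
ring_perch top [(0.8, [0.469, 0.05]), (0.43, [0.572, 0.244]), (0.32, [0.725, -0.282])]
saucer top [(0.72, [0.466, -0.587])]
```

Run:
```python
from h import *
ims=[snapshot("top").astype(float).sum(2) for _ in range(6)]
g=np.mean(ims,0)
print(g[180:206,150:210:4].astype(int))
U=[];L=[]
for c in range(172,205):
    col=g[182:206,c]
    col=np.interp(np.arange(0,23,.1),np.arange(24),col); d=np.gradient(col)
    mn=np.argmin(col)
    k=np.argmin(d[:max(mn,2)+1]); k2=mn+np.argmax(d[mn:])
    thr=.5
    U.append((c,182+k/10));L.append((c,182+k2/10))
    if c%4==0: print(c,182+k/10,182+k2/10,int(col.min()))
for nm,E in(("U",U),("L",L)):
    E=np.array(E); p=np.polyfit(E[:,0],E[:,1],1); print(nm,p,np.std(E[:,1]-np.polyval(p,E[:,0])))
    a=atz("top",(172,np.polyval(p,172)),.08);b=atz("top",(205,np.polyval(p,205)),.08);print(a,b,np.arctan2(*(b-a)[1::-1]))
```

```text
[[358 358 358 357 356 356 358 359 356 356 351 328 328 331 330]
 [357 358 359 355 356 357 358 358 358 358 349 327 327 326 327]
 [358 357 356 358 357 356 359 355 358 359 349 326 328 329 328]
 [356 335 330 358 355 359 357 357 360 358 352 326 328 329 329]
 [348 264 243 350 354 357 356 357 359 361 353 328 328 330 326]
 [322 161 138 323 333 351 356 356 358 358 352 328 328 329 329]
 [275  79  72 275 277 338 355 357 360 360 353 327 328 329 326]
 [228  47  88 224 225 303 333 343 354 358 350 324 327 327 328]
 [200  51 121 210 221 230 267 293 325 332 338 313 329 329 328]
 [211  50 136 224 237 181 197 219 248 265 290 279 308 317 328]
 [213  64 153 239 262 197 155 171 189 200 215 215 246 271 307]
 [210  66 168 247 292 213 112 137 193 184 184 178 184 206 249]
 [224  62 170 249 299 215  97 122 217 199 205 182 146 183 199]
 [219  60 167 263 298 224 148 157 231 226 229 184 109 194 184]
 [196  64 162 286 321 224 204 199 236 241 241 191  90 214 187]
 [181  58 155 290 330 206 215 211 233 238 240 209 151 230 190]
 [200  63 130 274 307 211 212 205 218 226 231 225 210 240 195]
 [251 141  96 294 268 273 252
[... 303 characters left out ...]
 358 358 358 357 355 351 333 339 325 331 327]
 [358 357 359 356 354 356 357 357 358 357 334 332 328 329 329]
 [359 360 357 357 355 355 357 358 359 359 337 326 327 329 330]
 [358 359 360 357 355 356 359 356 358 358 337 327 329 329 330]]
172 187.1 197.5 184
176 188.3 197.1 82
180 188.1 197.1 179
184 188.3 198.3 184
188 189.3 198.3 185
192 189.1 198.3 188
196 189.1 199.8 106
200 190.7 199.8 128
204 190.6 199.3 182
U [9.28475936e-02 1.71520410e+02] 0.39418287416021713
[0.56261411 0.25952792 0.08      ] [0.55451901 0.14501493 0.08      ] -1.6413704776072626
L [3.92045455e-02 1.90532576e+02] 1.397085752426353
[0.52825994 0.25732761 0.08      ] [0.52642476 0.14366808 0.08      ] -1.5869411680497958
```

The candidates are:

| Candidate | Scene pixel | Top pixel |
|---|---|---|
| Tube in the socket | (298,166) | (180,194) |
| Larger grey tube on the table | (257,156) | (168,258) |
| Blue tube | (281,132) | (93,261) |

I choose the socketed one: it is grey and is the smaller of the two greys (about 0.13 m shows, against 0.235 m). The crops show the black collar and the mouth ring right behind it. The axis runs at about -1.65 rad, with the mouth near (0.547, 0.270).

I'll start with a short move to see how the joints behave.

```bash
python3 -m creep '[[0.4,-0.27,0,0,0],[0.4,-0.27,0,0,0],[0.4,-0.27,0,0,0],[0.4,-0.27,0,0,0],[0.4,-0.27,0,0,0]]'; python3 -c "
from h import *
s=env.read_state();print(np.round(s['joint_positions'],2),np.round(s['tool_pos'],3),np.round(s['tool_rot'],3),s['time'])"
```

```text
time: 2.4
tool_pos: [0.3173, -0.4516, 0.2316]
tool_rot: [0.0, 0.993, 0.119, 0.0]
ft_force: [1.1, -0.3, 0.2]
width: 0.138
[ 1.34  0.34 -0.53  1.8   0.19  1.06 -0.59] [ 0.317 -0.452  0.232] [0.    0.993 0.119 0.   ] 2.4
```

```bash
python3 -m creep '[[0.35,-0.31,0,0,0],[0.35,-0.31,0,0,0],[0.35,-0.31,0,0,0],[0.35,-0.31,0,0,0],[0.35,-0.31,0,0,0],[0.35,-0.31,0,0,0],[0.35,-0.31,0,0,0],[0.35,-0.31,0,0,0],[0.35,-0.31,0,0,0]]'
python3 -m creep '[[0,0,0,-0.14,0],[0,0,0,-0.14,0],[0,0,0,-0.14,0],[0,0,0,-0.14,0],[0,0,0,-0.14,0],[0,0,0,-0.14,0],[0,0,0,-0.14,0],[0,0,0,-0.14,0],[0,0,0,-0.08,0]]'
python3 -c "
from h import *
s=env.read_state();q=s['tool_rot'];print(np.round(s['joint_positions'],2),np.round(s['tool_pos'],3),np.round(q,4),np.degrees(2*np.arctan2(q[2],q[1])),s['time'])"
```

```text
time: 3.3
tool_pos: [0.5572, -0.106, 0.2316]
tool_rot: [0.0, 0.993, 0.119, 0.0]
ft_force: [0.6, -0.5, -0.1]
width: -0.001
time: 4.2
tool_pos: [0.5562, -0.1076, 0.2314]
tool_rot: [0.0, 0.732, 0.682, 0.0]
ft_force: [0.2, -0.3, -0.7]
width: -0.003
[ 0.87  0.48 -0.96  1.75  0.43  1.13 -0.29] [ 0.556 -0.108  0.231] [1.000e-04 7.315e-01 6.818e-01 0.000e+00] 85.9691544791573 4.2
```

```bash
python3 -m creep '[[0.41,-0.04,0,0,0],[0.41,-0.04,0,0,0],[0.41,-0.04,0,0,0],[0.41,-0.04,0,0,0],[0.41,-0.04,0,0,0],[0.41,-0.04,0,0,0],[0.41,-0.04,0,0,0],[0.41,-0.04,0,0,0],[0.41,-0.04,0,0,0],[0,0,0,0,0]]'
python3 - <<'E'
from h import *
s=env.read_state();q=s['tool_rot'];print(np.round(s['joint_positions'],2),np.round(s['tool_pos'],4),np.degrees(2*np.arctan2(q[2],q[1])),s['time'])
for n in("scene","top"):
    im=snapshot(n)[:,:,::-1].copy()
    M=np.array([.547,.27,.08]);u=np.array([-.070,-.998,0])
    x,y,w,h=(260,90,100,90) if n=="scene" else (120,150,110,80)
    c=cv2.resize(im[y:y+h,x:x+w],None,fx=7,fy=7,interpolation=cv2.INTER_CUBIC)
    for P,col in((M,(0,0,255)),(M+.1295*u,(0,255,0)),(M+.085*u,(255,255,0)),(M-.031*u+[0,0,.054],(255,0,255)),(M-.031*u+[0,0,.024],(255,0,255)),(s['tool_pos'],(0,255,255))):
        p=(proj(n,P)-[x,y]+.5)*7; cv2.circle(c,tuple(int(v) for v in p),4,col,-1)
    cv2.imwrite(f"pics/{n}_1.png",c[:600])
E
```

```text
time: 5.2
tool_pos: [0.5454, 0.2714, 0.2323]
tool_rot: [-0.002, 0.73, 0.684, 0.002]
ft_force: [0.1, 0.8, 0.4]
width: -0.002
[ 0.18  0.57 -0.96  1.65  0.49  1.18 -0.96] [0.5454 0.2714 0.2323] 86.24048558522553 5.2
```

View pics/scene_1.png

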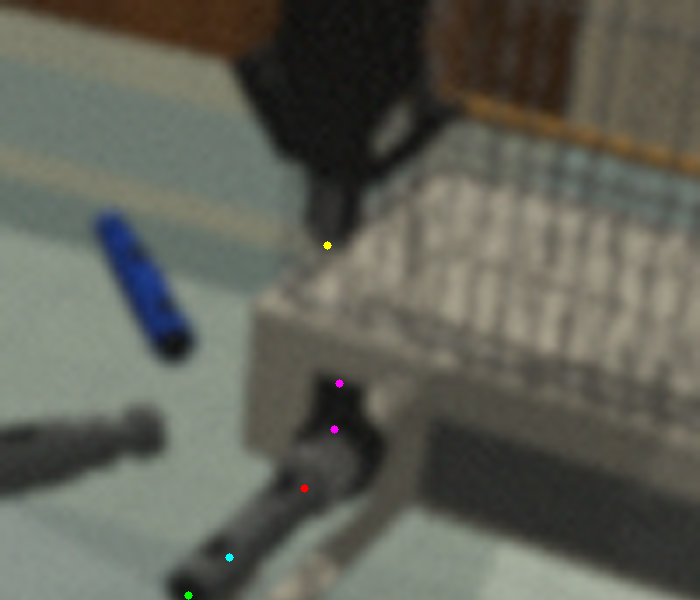

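View pics/top_1.png

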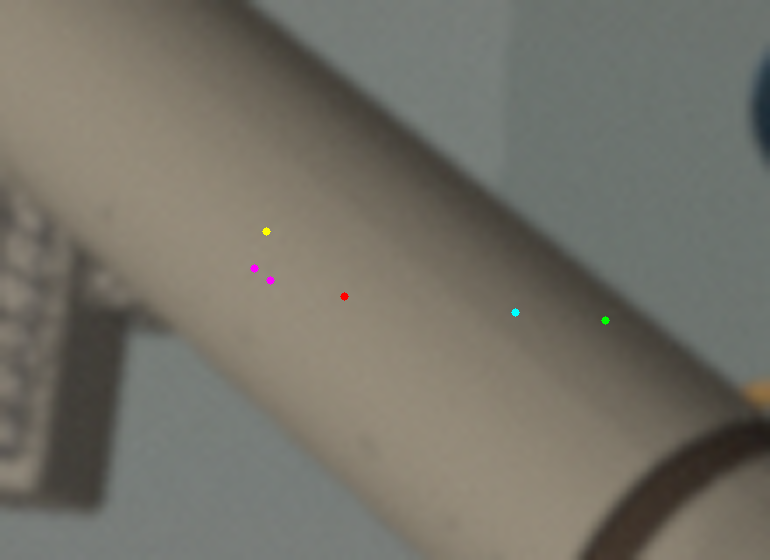

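The scene view puts my model's tab on the black plate (crop pixels 337,405) and its mouth on the ring's front. The closed fingertips are above, in front of the tab. I'll descend now.

```bash
python3 -m creep '[[0,0,0.4,0,0],[0,0,0.4,0,0],[0,0,0.3,0,0],[0,0,0.12,0,0],[0,0,0,0,0]]'
python3 -m creep '[[0.06,0,0,0,0],[0.04,0,0,0,0],[0.03,0,0,0,0],[0,0,0,0,0]]'
```

```text
time: 5.8
tool_pos: [0.5477, 0.261, 0.1077]
tool_rot: [-0.0, 0.734, 0.679, -0.002]
ft_force: [-0.6, 0.6, 0.1]
width: -0.002
time: 6.2
tool_pos: [0.5495, 0.2775, 0.1106]
tool_rot: [0.0, 0.733, 0.68, 0.001]
ft_force: [0.2, -0.0, -0.5]
width: -0.002
```

```bash
python3 -m creep '[[0.05,0,0,0,0],[0.05,0,0,0,0],[0.03,0,0,0,0],[0,0,0,0,0]]'
python3 -m creep '[[0.02,0,0,0,0],[0.02,0,0,0,0],[0,0,0,0,0]]'
python3 -m creep '[[0.02,0,0,0,0],[0.02,0,0,0,0],[0,0,0,0,0]]'
```

```text
time: 6.6
tool_pos: [0.55, 0.2893, 0.1093]
tool_rot: [0.0, 0.733, 0.68, -0.0]
ft_force: [-0.4, -0.3, 0.5]
width: -0.001
time: 6.9
tool_pos: [0.5503, 0.2919, 0.1091]
tool_rot: [0.001, 0.733, 0.68, -0.001]
ft_force: [-0.9, -5.2, 4.5]
width: -0.003
time: 7.2
tool_pos: [0.5506, 0.2956, 0.109]
tool_rot: [0.001, 0.734, 0.68, -0.001]
ft_force: [-1.5, -5.8, 4.4]
width: 0.002
```

```bash
python3 -m creep '[[0.03,0,0,0,0],[0.03,0,0,0,0],[0.02,0,0,0,0],[0,0,0,0,0]]'
python3 -m creep '[[0.02,0,0,0,0],[0.01,0,0,0,0],[0,0,0,0,0],[0,0,0,0,0],[0,0,0,0,0],[0,0,0,0,0],[0,0,0,0,0]]'
```

```text
time: 7.6
tool_pos: [0.5511, 0.3028, 0.1089]
tool_rot: [0.001, 0.734, 0.68, -0.002]
ft_force: [-2.8, -7.2, 5.4]
width: -0.003
time: 8.3
tool_pos: [0.5513, 0.3051, 0.1089]
tool_rot: [0.001, 0.734, 0.679, -0.002]
ft_force: [-2.5, -8.3, 5.7]
width: -0.0
```

Run:
```python
from h import *
for n in("scene","top"):
    im=snapshot(n)[:,:,::-1].copy()
    M=np.array([.547,.27,.08]);u=np.array([-.070,-.998,0])
    x,y,w,h=(260,110,100,80) if n=="scene" else (120,150,110,80)
    c=cv2.resize(im[y:y+h,x:x+w],None,fx=7,fy=7,interpolation=cv2.INTER_CUBIC)
    for P,col in((M,(0,0,255)),(M+.1295*u,(0,255,0)),(M+.1515*u,(255,255,0))):
        p=(proj(n,P)-[x,y]+.5)*7; cv2.circle(c,tuple(int(v) for v in p),4,col,-1)
    cv2.imwrite(f"pics/{n}_2.png",c)
```

```text
(no output)
```

View pics/scene_2.png

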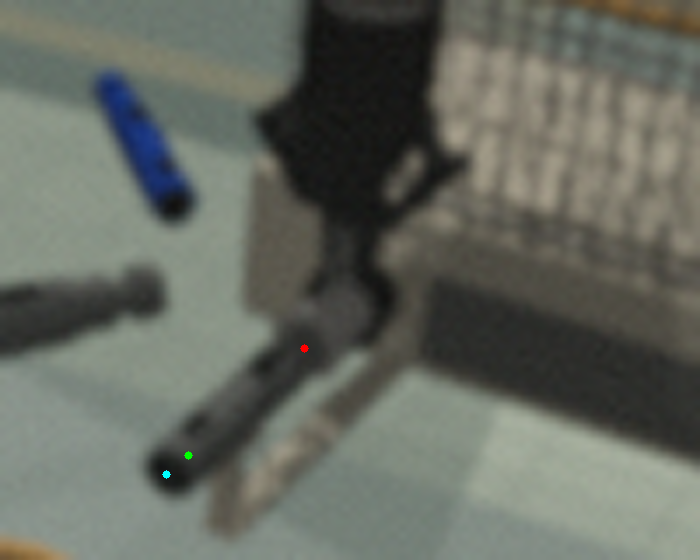

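View pics/top_2.png

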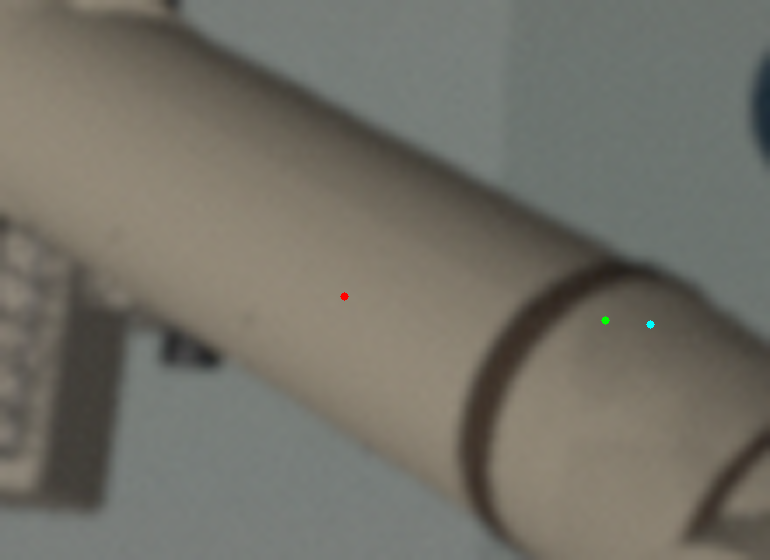

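The tube has popped: its outer end now reaches the predicted popped position (cyan marker, crop 166,474). I'll ease the collar home, rise, and move over the tube beyond the saddle.

```bash
python3 -m creep '[[-0.06,0,0,0,0],[-0.06,0,0,0,0],[-0.08,0,0,0,0],[-0.08,0,0,0,0],[0,0,-0.3,0,0],[0,0,-0.3,0,0],[0,0,-0.3,0,0],[-0.3,0,0,0,70],[-0.4,0,0,0,70],[-0.4,0,0,0,70]]'
python3 -m creep '[[-0.13,0,0,0,70],[0,0,0,0,70],[0,0,0,0,70]]'
python3 - <<'E'
from h import *
s=env.read_state();q=s['tool_rot'];print(np.round(s['tool_pos'],4),np.degrees(2*np.arctan2(q[2],q[1])),s['time'],s['width'])
for n in("scene","top"):
    im=snapshot(n)[:,:,::-1].copy()
    M=np.array([.547,.27,.08]);u=np.array([-.070,-.998,0])
    x,y,w,h=(260,110,100,80) if n=="scene" else (120,150,110,80)
    c=cv2.resize(im[y:y+h,x:x+w],None,fx=7,fy=7,interpolation=cv2.INTER_CUBIC)
    for P,col in((M,(0,0,255)),(M+.115*u,(0,255,0)),(M+.1515*u,(255,255,0)),(s['tool_pos'],(0,255,255))):
        p=(proj(n,P)-[x,y]+.5)*7; cv2.circle(c,tuple(int(v) for v in p),4,col,-1)
    cv2.imwrite(f"pics/{n}_3.png",c)
E
```

```text
time: 9.4
tool_pos: [0.541, 0.1708, 0.1998]
tool_rot: [-0.0, 0.732, 0.681, 0.001]
ft_force: [1.0, -0.1, -0.3]
width: 0.501
time: 9.7
tool_pos: [0.5403, 0.1591, 0.1998]
tool_rot: [-0.0, 0.733, 0.68, 0.001]
ft_force: [-0.0, 0.5, -1.0]
width: 0.82
[0.5403 0.1591 0.1998] 85.71938841498194 9.7 0.8198073540832703
```

View pics/scene_3.png

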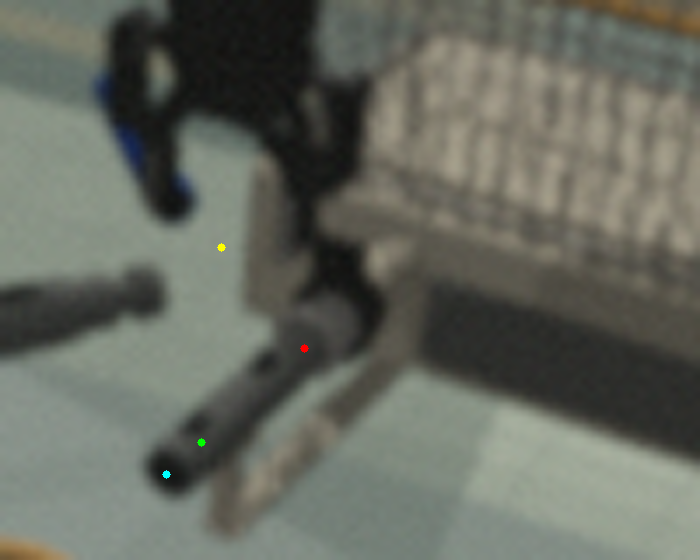

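View pics/top_3.png

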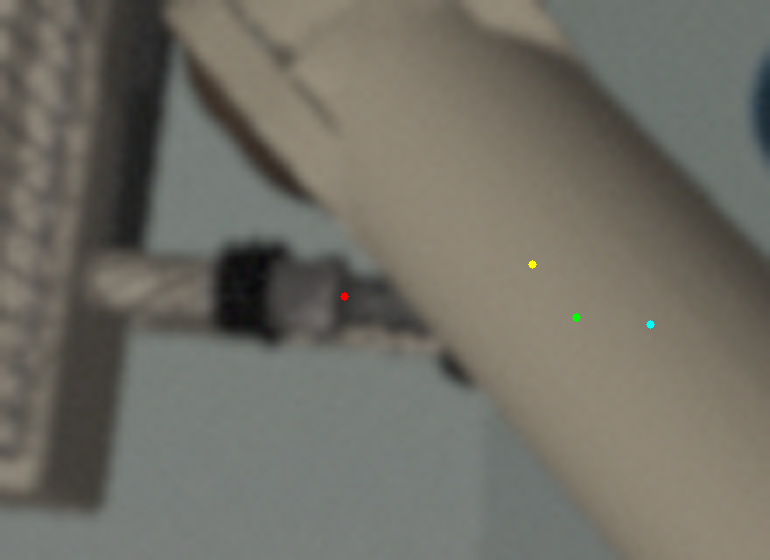

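```bash
python3 -m creep '[[-0.04,0,0.3,0,70],[0,0,0.4,0,70],[0,0,0.4,0,70],[0,0,0.23,0,70],[0,0,0,0,70],[0,0,0,0,20]]' 60
python3 -m creep '[[0,0,0,0,20],[0,0,0,0,20],[0,0,0,0,20],[0,0,0,0,20],[0,0,0,0,20],[0,0,0,0,20]]' 60
```

```text
time: 10.4
tool_pos: [0.5397, 0.1557, 0.0667]
tool_rot: [-0.001, 0.732, 0.681, 0.0]
ft_force: [-1.6, 0.1, 0.8]
width: 0.667
time: 11.0
tool_pos: [0.5391, 0.1548, 0.068]
tool_rot: [-0.0, 0.733, 0.68, 0.0]
ft_force: [-4.7, 2.4, 5.0]
width: 0.35
```

```bash
python3 -m creep '[[-0.06,0,0,0,20],[-0.08,0,0,0,20],[-0.08,0,0,0,20],[-0.08,0,0,0,20],[-0.1,0,0,0,20],[-0.1,0,0,0,20],[-0.1,0,0,0,20],[0,0,0,0,20],[0,0,0,0,20]]' 60
python3 - <<'E'
from h import *
s=env.read_state();print(np.round(s['tool_pos'],4),s['time'],s['width'])
for n in("scene","top"):
    im=snapshot(n)[:,:,::-1].copy()
    M=np.array([.547,.2705,.08]);u=np.array([-.070,-.998,0])
    x,y,w,h=(240,110,100,85) if n=="scene" else (120,150,110,80)
    c=cv2.resize(im[y:y+h,x:x+w],None,fx=7,fy=7,interpolation=cv2.INTER_CUBIC)
    for P,col in((M,(0,0,255)),(M+.124*u,(0,255,0)),(M+.2115*u,(255,255,0)),(s['tool_pos'],(0,255,255))):
        p=(proj(n,P)-[x,y]+.5)*7; cv2.circle(c,tuple(int(v) for v in p),3,col,-1)
    cv2.imwrite(f"pics/{n}_4.png",c)
E
```

```text
time: 11.9
tool_pos: [0.5355, 0.0907, 0.0661]
tool_rot: [0.001, 0.734, 0.679, -0.001]
ft_force: [-2.1, -4.5, 3.8]
width: 0.351
[0.5355 0.0907 0.0661] 11.9 0.35121147588203383
```

View pics/scene_4.png

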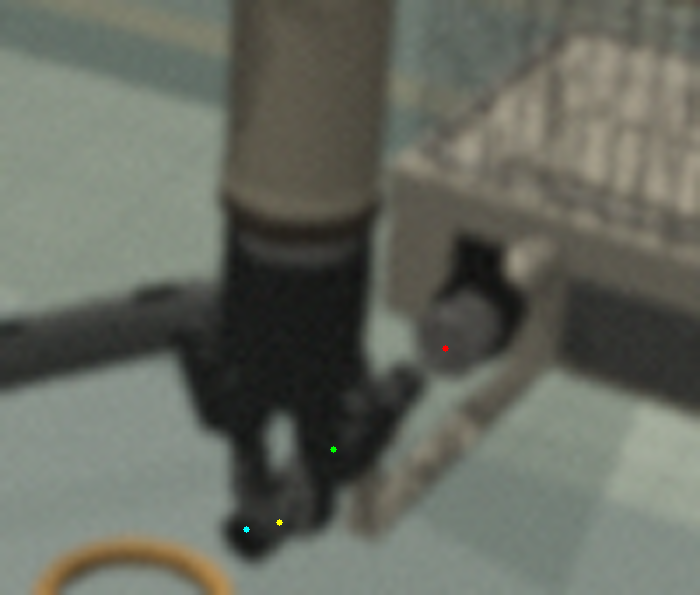

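View pics/top_4.png

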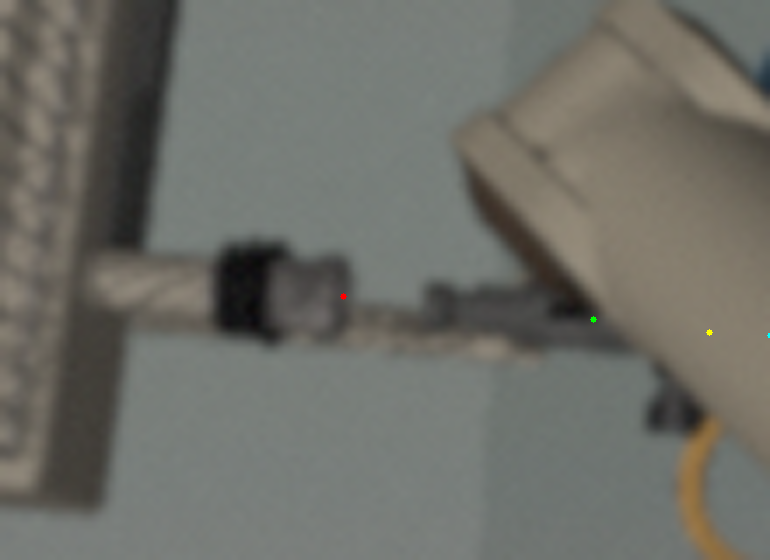

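```bash
python3 -m creep '[[0,0,-0.2,0,20],[0,0,-0.3,0,20],[0,0,-0.3,0,20],[0,0,-0.2,0,20],[0,0,0,0,20],[0,0,0,0,20]]' 60
python3 - <<'E'
from h import *
s=env.read_state();print(np.round(s['tool_pos'],4),s['time'],s['width'])
for n in("scene","top"):
    im=snapshot(n)[:,:,::-1].copy()
    M=np.array([.547,.2705,.08]);u=np.array([-.070,-.998,0])
    x,y,w,h=(220,90,110,85) if n=="scene" else (150,150,110,80)
    c=cv2.resize(im[y:y+h,x:x+w],None,fx=7,fy=7,interpolation=cv2.INTER_CUBIC)
    T=np.array(s['tool_pos'])+[0,0,.013]
    for P,col in((T-.051*u,(0,255,0)),(T-.1385*u,(255,255,0)),(T+.0365*u,(255,0,255)),(s['tool_pos'],(0,255,255))):
        p=(proj(n,P)-[x,y]+.5)*7; cv2.circle(c,tuple(int(v) for v in p),3,col,-1)
    cv2.imwrite(f"pics/{n}_5.png",c)
E
```

```text
time: 12.6
tool_pos: [0.5353, 0.0938, 0.1659]
tool_rot: [0.0, 0.733, 0.68, 0.0]
ft_force: [0.1, 0.2, -1.4]
width: 0.355
[0.5353 0.0938 0.1659] 12.6 0.35497350978976816
```

View pics/scene_5.png

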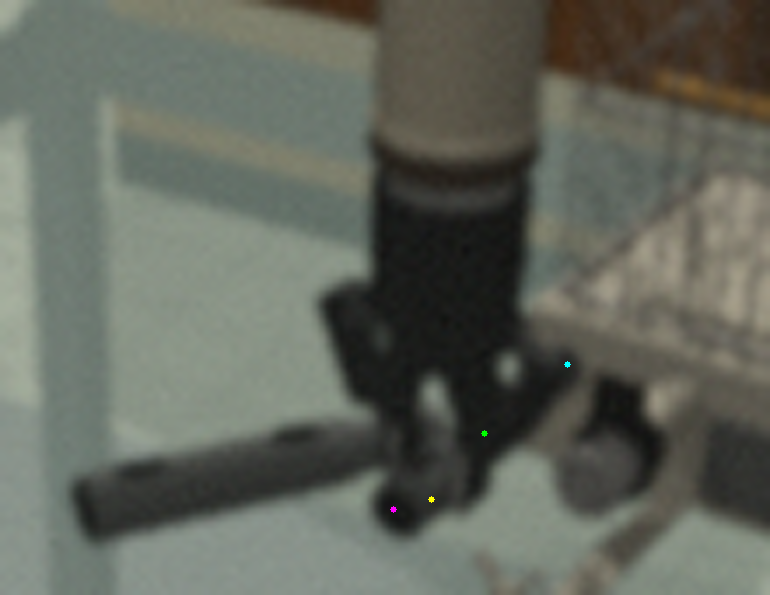

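View pics/top_5.png

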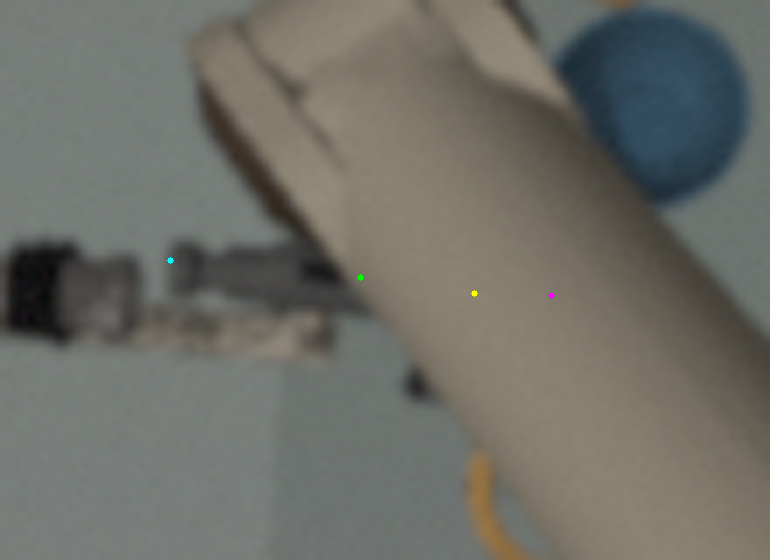

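```bash
python3 -m creep '[[-0.2,0.02,0,0,20],[-0.35,0.04,0,0,20],[-0.48,0.05,0,0,20],[-0.48,0.05,0,0,20],[-0.48,0.05,0,0,20],[-0.48,0.05,0,0,20],[-0.48,0.05,0,0,20],[-0.48,0.05,0,0,20],[-0.35,0.04,0,0,20],[-0.18,0.02,0,0,20]]' 60
python3 -m creep '[[0,0,0,-0.06,20],[0,0,0,-0.12,20],[0,0,0,-0.12,20],[0,0,0,-0.08,20],[0,0,0,0,20],[0,0,0,0,20]]' 60
python3 - <<'E'
from h import *
s=env.read_state();q=s['tool_rot'];print(np.round(s['tool_pos'],4),np.degrees(2*np.arctan2(q[2],q[1])),s['time'],s['width'])
a=np.radians(-71.2);u=np.array([np.cos(a),np.sin(a),0])
for n in("scene","top"):
    im=snapshot(n)[:,:,::-1].copy()
    x,y,w,h=(180,180,110,85) if n=="scene" else (270,150,110,85)
    c=cv2.resize(im[y:y+h,x:x+w],None,fx=7,fy=7,interpolation=cv2.INTER_CUBIC)
    T=np.array(s['tool_pos'])+[0,0,.013]; C=np.array([.533,-.256,.045]);v=np.array([-u[1],u[0],0])
    for P,col in((T-.1385*u,(255,255,0)),(T+.0365*u,(255,0,255)),(s['tool_pos'],(0,255,255)),*[(C+i*.125*u+j*.07*v,(0,0,255)) for i in(-1,1) for j in(-1,1)],*[(C+i*.121*u+j*.066*v-[0,0,.041],(0,255,0)) for i in(-1,1) for j in(-1,1)]):
        p=(proj(n,P)-[x,y]+.5)*7; cv2.circle(c,tuple(int(v) for v in p),3,col,-1)
    cv2.imwrite(f"pics/{n}_6.png",c)
E
```

```text
time: 13.7
tool_pos: [0.5456, -0.3089, 0.1641]
tool_rot: [-0.001, 0.735, 0.678, -0.001]
ft_force: [0.8, 0.6, -1.6]
width: 0.356
time: 14.3
tool_pos: [0.5473, -0.3031, 0.1655]
tool_rot: [-0.001, 0.585, 0.811, 0.0]
ft_force: [0.1, 0.5, -1.7]
width: 0.354
[ 0.5473 -0.3031  0.1655] 108.42747080523398 14.3 0.35356428156524505
```

View pics/scene_6.png

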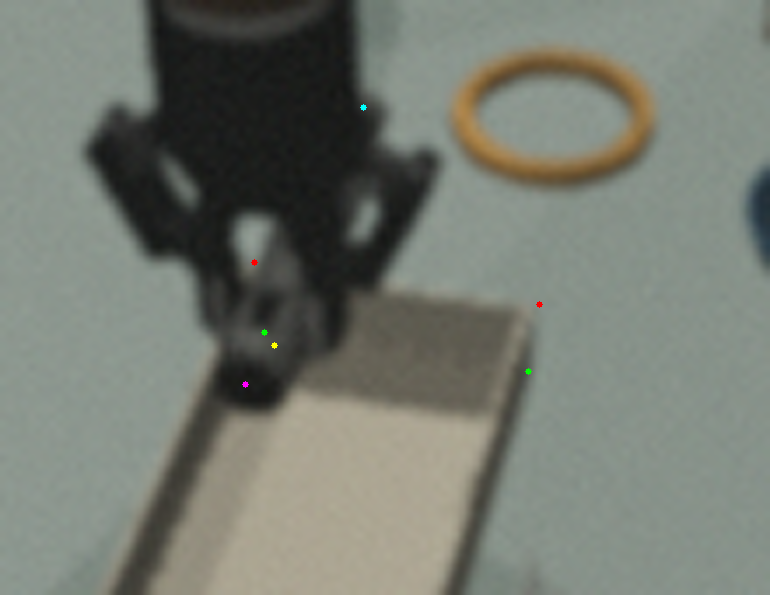

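View pics/top_6.png

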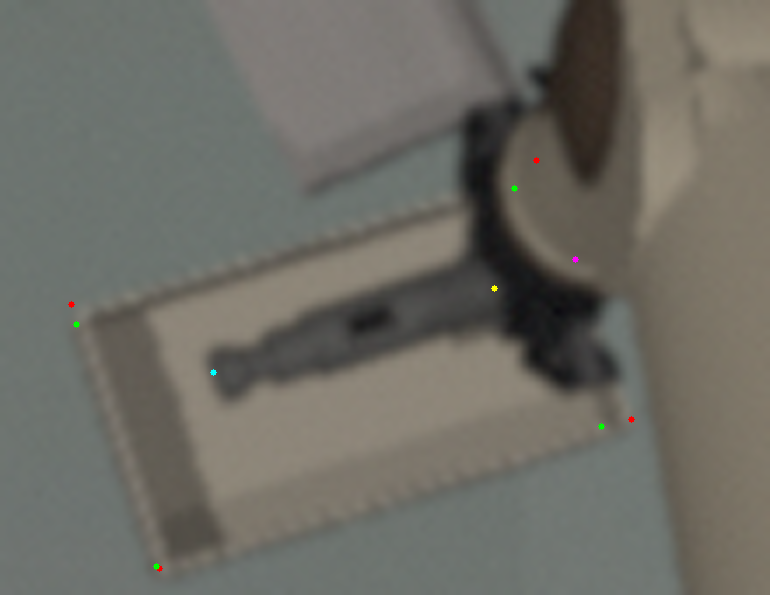

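The tube hangs centred over the tub and parallel to it: the spigot is at top crop (215,372), and the tub's rim corners are at (80,315), (160,572) and (620,425). I'll lower it, slowly at the end.

```bash
python3 -m creep '[[0,0,0.25,0,20],[0,0,0.35,0,20],[0,0,0.35,0,20],[0,0,0.25,0,20],[0,0,0.15,0,20],[0,0,0.05,0,20],[0,0,0,0,20],[0,0,0,0,20]]' 60
python3 -m creep '[[0,0,0.05,0,20],[0,0,0.05,0,20],[0,0,0,0,20],[0,0,0,0,20]]' 60
```

```text
time: 15.2
tool_pos: [0.5486, -0.3046, 0.0277]
tool_rot: [0.001, 0.584, 0.811, 0.0]
ft_force: [0.2, -0.1, -1.8]
width: 0.35
time: 15.6
tool_pos: [0.5473, -0.3044, 0.0163]
tool_rot: [-0.0, 0.584, 0.811, -0.0]
ft_force: [-0.1, 0.4, -1.8]
width: 0.353
```

```bash
python3 -m creep '[[0,0,0.03,0,20],[0,0,0.02,0,20],[0,0,0,0,20],[0,0,0,0,20]]' 60
python3 -m creep '[[0,0,0.02,0,20],[0,0,0,0,20],[0,0,0,0,20]]' 60
```

```text
time: 16.0
tool_pos: [0.5473, -0.3043, 0.0112]
tool_rot: [-0.0, 0.584, 0.811, 0.0]
ft_force: [-0.7, 0.6, -0.6]
width: 0.353
time: 16.3
tool_pos: [0.5474, -0.3043, 0.0093]
tool_rot: [-0.0, 0.584, 0.811, 0.0]
ft_force: [-0.8, -0.6, -1.0]
width: 0.35
```

```bash
python3 -m creep '[[0,0,0.02,0,20],[0,0,0,0,20],[0,0,0,0,20]]' 60
python3 -m creep '[[0,0,0.01,0,20],[0,0,0,0,20],[0,0,0,0,20]]' 20
```

```text
time: 16.6
tool_pos: [0.5476, -0.3045, 0.0085]
tool_rot: [0.0, 0.584, 0.811, -0.0]
ft_force: [-3.5, 0.4, 7.5]
width: 0.353
time: 16.9
tool_pos: [0.5476, -0.3045, 0.0084]
tool_rot: [0.0, 0.584, 0.811, -0.001]
ft_force: [-6.8, 0.9, 13.6]
width: 0.348
```

```bash
python3 -m creep '[[0,0,-0.01,0,28],[0,0,0,0,31],[0,0,0,0,34],[0,0,0,0,37],[0,0,0,0,42],[0,0,0,0,48],[0,0,0,0,54],[0,0,0,0,54],[0,0,0,0,54]]' 20
python3 -m creep '[[0,0,-0.1,0,54],[0,0,-0.2,0,54],[0,0,-0.3,0,54],[0,0,-0.4,0,54],[0,0,-0.4,0,54],[0,0,-0.4,0,54],[0,0,0,0,54]]'
python3 -m creep '[[-0.4,0,0,0,54],[-0.4,0,0,0,54],[-0.4,0,0,0,54],[-0.4,0,0,0,54],[-0.4,0,0,0,54],[-0.4,0,0,0,54],[0,0,0,0,54],[0,0,0,0,54]]'
python3 - <<'E'
from h import *
for n in("scene","top"):
    im=snapshot(n)[:,:,::-1].copy(); cv2.imwrite(f"pics/{n}_7.png",im)
    for r in landmark_of(n,"feed_tube"): print(n,r['confidence'],np.round(r['point'],1),np.round(atz(n,r['point'],.02),3))
    for r in silhouettes(n,"feed_tube"):
        b=cv2.minAreaRect(np.argwhere(r['region'])[:,::-1].astype(np.float32)); bp=cv2.boxPoints(b)
        print(' sil',round(r['confidence'],2),np.round([atz(n,p,.02)[:2] for p in bp],3).tolist())
    x,y,w,h=(180,200,110,85) if n=="scene" else (270,150,110,85)
    cv2.imwrite(f"pics/{n}_7c.png",cv2.resize(im[y:y+h,x:x+w],None,fx=7,fy=7,interpolation=cv2.INTER_CUBIC))
E
```

```text
time: 17.8
tool_pos: [0.5474, -0.3043, 0.0073]
tool_rot: [-0.0, 0.584, 0.811, 0.0]
ft_force: [-0.7, -0.3, -0.7]
width: 0.636
time: 18.5
tool_pos: [0.5516, -0.3048, 0.1957]
tool_rot: [0.006, 0.584, 0.812, 0.001]
ft_force: [-0.0, 0.3, 0.5]
width: 0.634
time: 19.3
tool_pos: [0.6234, -0.5322, 0.1873]
tool_rot: [-0.0, 0.585, 0.811, 0.001]
ft_force: [0.3, 0.6, -0.3]
width: 0.634
scene 0.84 [254.9 158.3] [0.331 0.258 0.02 ]
scene 0.73 [225.7 252.3] [ 0.531 -0.257  0.02 ]
scene 0.43 [285.  131.4] [0.332 0.54  0.02 ]
scene 0.22 [297.2 177. ] [0.547 0.227 0.02 ]
scene 0.17 [137.7 325.7] [ 0.482 -0.581  0.02 ]
 sil 0.74 [[0.546, -0.348], [0.479, -0.166], [0.519, -0.163], [0.581, -0.344]]
 sil 0.64 [[0.232, 0.211], [0.383, 0.418], [0.432, 0.344], [0.285, 0.149]]
 sil 0.5 [[0.237, 0.587], [0.249, 0.638], [0.381, 0.484], [0.369, 0.44]]
top 0.97 [320.2 202. ] [ 0.534 -0.262  0.02 ]
top 0.77 [170.  256.3] [0.33  0.264 0.02 ]
top 0.62 [ 90.7 264.2] [0.296 0.538 0.02 ]
top 0.17 [383.5 182.4] [ 0.612 -0.492  0.02 ]
 sil 0.91 [[0.387, 0.387], [0.427, 0.359], [0.281, 0.158], [0.242, 0.187]]
 sil 0.69 [[0.249, 0.62], [0.37, 0.492], [0.345, 0.468], [0.225, 0.595]]
 sil 0.62 [[0.514, -0.168], [0.574, -0.334], [0.547, -0.342], [0.487, -0.177]]
```

View pics/scene_7.png

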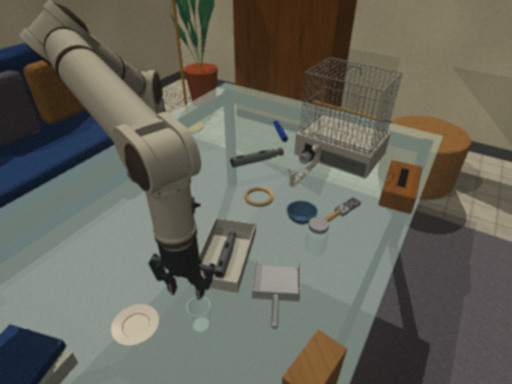

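View pics/top_7.png

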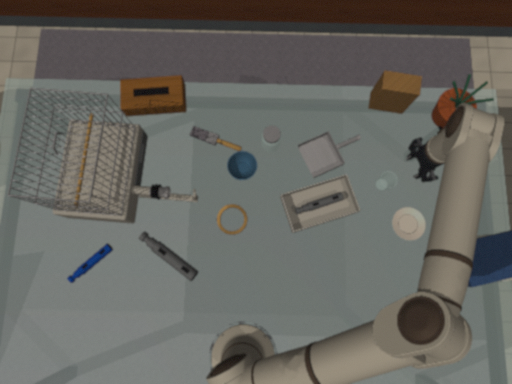

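View pics/scene_7c.png

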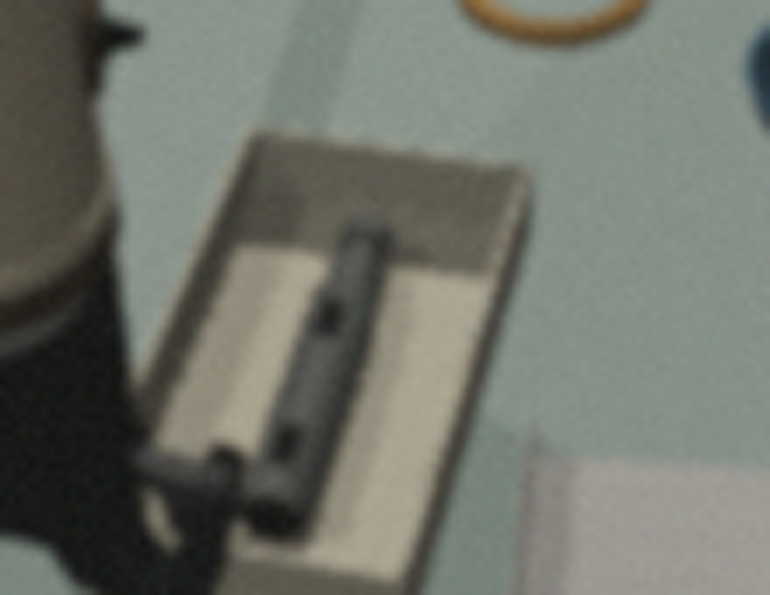

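Run:
```python
from h import *
a=cv2.imread("pics/top0.png").astype(int).sum(2);b=cv2.imread("pics/top_7.png").astype(int).sum(2)
print(a[186,146:170],b[186,146:170],sep="\n")
env.close_job()
```

```text
[296 300 301 299 275 204 120  75  84  77  69  59  69  98 137 214 274 306
 313 295 278 266 271 302]
[297 300 307 304 280 207 124  80  90  80  70  59  65 102 147 213 281 312
 316 303 277 274 278 303]
the job is handed in; nothing more can be done
```

I pushed the collar back with closed fingers until the tube popped loose, then let the collar spring home. I gripped the tube beyond the saddle, drew it clear of the socket, laid it in the wash tub and backed away. The job was handed in at about 20 s, with no verdict reported.

**Tube:** both cameras show it lying flat in the tub. They put its centre near (0.532, -0.26), within about 5 mm of the tub's centre as I measured it, and parallel to its long side. I judged its flatness from the pictures and from the contact force while lowering, not by a direct height reading.

**Collar:** the picture profile across it matches the one from the start, so it is home.

**Surroundings:** the gripper ended clear of everything at 0.19 m. The other things look to be where they were; I compared them by eye only.

**Disagreement:** the network's first points for the mouth and the saddle lay up to 11 mm off the tube axis I got from silhouettes and edges. I used the silhouette axis, and the contact with the tab agreed with the mouth position I took along it, to about 1 mm.

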